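# Snap the small-parts tub shut

## Robot

A 6-joint arm with a two-finger parallel gripper is mounted at the origin on the work surface. World frame = base frame: x ahead of the robot, y to its left, z up, the work surface at z = 0. Lengths are in mm, angles in rad, forces in N, time in s.
With the tool pointing down it reaches from about 350 to 775 mm from the base axis. Payload 7.3 kg.
Tool frame: the origin (TCP) lies on the centre line of the jaws, within the pads' length; the fingertips stand 22 mm ahead of it and the grasp point (between the pads) lies 3 mm ahead of it; x points along the fingers, z is the direction in which the jaws open and shut, and the axes are right-handed (so a half turn about x gives the same grasp; the last joint's range is limited). The gripper opens to 92 mm and grips with 3 to 60 N. Pads are 19 mm wide; open, the fingers measure 130 mm over their backs; the gripper's body (75 mm by 190 mm) begins 47 mm behind the grasp point.
Start: joints at [1.066, 0.342, 1.524, -0, 1.275, -0.146], TCP at [184.34, 491.591, 248.741] pointing down, gripper open.
Joint ranges: [-2.53, 2.53], [-0.77, 2.02], [0.04, 2.7], [-1, 4.14], [0.28, 2.66], [-3.11, 3.11]. Speed limits (rad/s): [2.57, 2.57, 3.14, 3.14, 3.14, 3.14].

## Interface

Orientations are given as [roll, pitch, yaw] about the fixed x, y, z axes, in that order (R = Rz(yaw) Ry(pitch) Rx(roll)).
In Python, from plant import readout, imaging, bot gives the robot as it stands.
- The arm moves only by the tool arm_command, never from a script. Its argument "plan" is a list of rows, each an object of numbers: "tx", "ty", "tz": the shift along the tool's x, y, z in cm; "wx", "wy", "wz": the turn, a rotation vector about the tool's x, y, z in rad; "jaw": the opening, from -1 (shut) to 1 (fully open). In form: [{"tx": .., "ty": .., "tz": .., "wx": .., "wy": .., "wz": .., "jaw": ..}, ...]. A call has 1 to 20 rows; each row shifts and turns the commanded pose from where the row before left it, along the tool's axes as they then stand; what a row does not reach is not made up. A row lasts 1/10 s, in which the tool goes at most 50 mm and 8.59 degrees, less where a joint would pass 70% of its speed; a pose out of reach is approached as far as the arm can. A call with a gripper value outside its range is refused whole. The fingers move at their own pace and stop on an object; the grip force is fixed at half the most. Time passes only in rows, so rows that do not move let the fingers close. It gives the time, the measured TCP pose, the force and the opening at its end, in the units of the state.
- readout.get_obs(): the state, without advancing time (a new reading comes with each control period).
- imaging.capture(name): name is "side" or "top" or "wrist"; returns the picture (420x560x3 uint8, blue, green, red); there is no depth.
- imaging.get_calibration(name): a dict with "fx", "fy", "cx", "cy" (pixels), "position" and "rotation" of the camera in the world; the wrist camera has in their place "mount" (4x4, takes a point from camera to tool coordinates, whose origin is the TCP and whose axes are the tool frame's). Camera axes: x right, y up, looking along -z (the intrinsics and any distortion apply to the point x, -y, -z); pixel columns grow to the right and rows downward; lengths in mm; the calibration is good to about 2 mm. The wrist camera is an equidistant fisheye: a pixel r from the principal point sees the ray r / f radians off the axis. A picture is of the moment at which its call begins: read the wrist's pose just before it. get_calibration takes no time and is no camera call.
- bot.close_job(): hands the job in, once; it reports no verdict.
The state is a dict: "time": time; "joint_positions": joint angles; "dq": joint speeds; "tau": joint torques, N m; "tool_pos": TCP position; "tcp_rot": TCP orientation; "contact_force": force on the tool from outside, world axes, zero at the start; "moment": the same for the moment, N m; "grip_width": finger opening in mm.
Only numpy, scipy, OpenCV 4.12 (cv2) and the standard library are available. Lean on these libraries where they do the work, as an engineer would, in place of code of your own. Each camera call takes 0.05 s, during which the arm holds its last target.

## Task

Close the lid of the beige small-parts tub: with the fingertips, press down all round its yellow rim, one section after another, until all four sections have clicked fully down. Leave the tub standing where it is, without lifting, tipping or shoving it, leave the other things on the bench alone, and take the hand away at the end.

Things in the scene. Friction and masses are not known exactly. Their poses are not given: they have to be found in the camera images.
- tub: Loose beige plastic tub, 170 (x) x 120 (y) x 60 mm without lid, about 1 kg. Origin: centre of underside, z up. Cream lid panel in the middle, 124 x 74 mm, top at 66 mm. Round it the lid's yellow rim, flush with the tub's sides: four sections 3 mm apart, one per side. Section tops are at 82 mm while open (a red band shows below), at 74 mm when shut (red band covered).
- snap1_top (a point): Centre of the top face of lid section 1 (left long side, +y in the tub's frame), 168 x 20 mm in the tub's x, y; z up; it moves down with the section.
- snap1 (a joint): How far section 1 has been pressed down, m: 0 open, 0.008 fully shut (may read 0.5 mm beyond either). Over-centre snap: pressing takes about 8 N, past half-way (0.004) it clicks down and stays; let go earlier, it springs back up. Open at the start.
- snap2_top (a point): Centre of the top face of lid section 2 (short side at -x in the tub's frame), 20 x 74 mm in the tub's x, y; z up; it moves down with the section.
- snap2 (a joint): How far section 2 has been pressed down, m: 0 open, 0.008 fully shut (may read 0.5 mm beyond either). Over-centre snap: pressing takes about 8 N, past half-way (0.004) it clicks down and stays; let go earlier, it springs back up. Open at the start.
- snap3_top (a point): Centre of the top face of lid section 3 (right long side, -y in the tub's frame), 168 x 20 mm in the tub's x, y; z up; it moves down with the section.
- snap3 (a joint): How far section 3 has been pressed down, m: 0 open, 0.008 fully shut (may read 0.5 mm beyond either). Over-centre snap: pressing takes about 8 N, past half-way (0.004) it clicks down and stays; let go earlier, it springs back up. Open at the start.
- snap4_top (a point): Centre of the top face of lid section 4 (short side at +x in the tub's frame), 20 x 74 mm in the tub's x, y; z up; it moves down with the section.
- snap4 (a joint): How far section 4 has been pressed down, m: 0 open, 0.008 fully shut (may read 0.5 mm beyond either). Over-centre snap: pressing takes about 8 N, past half-way (0.004) it clicks down and stays; let go earlier, it springs back up. Open at the start.
- paint_tin: Blue paint tin with red band, 99 mm diameter, 117 mm high, full and too heavy to budge; bystander. Origin: on its underside.
- spray_can: Red spray can, 65 mm diameter, 194 mm high; bystander. Origin: on its underside.
- oil_can: Grey metal oil can, 84 mm diameter, with a thin bent spout up to 199 mm high that reaches 32 mm out; bystander. Origin: on its underside.
- socket_big: Steel socket standing on end, 34 mm diameter, 50 mm high, near the tub; bystander. Origin: on its underside.
- socket_small: Steel socket standing on end, 28 mm diameter, 42 mm high, near the tub; bystander. Origin: on its underside.
- screwdriver: Red-handled screwdriver lying along its x beside the tub, 200 mm long, 24 mm high; bystander. Origin: on its underside.
Not all that is in view belongs to the job. There is more than one size of the tub; the one meant has the size given above.

How it is judged:
By the outcome, as a careful person would: the job done as asked, in the order asked, and still so for the second after the job is handed in, with the robot touching nothing.
It also fails if it takes over 40 s, if anything falls off the work surface, if the arm or the gripper's body presses on something with over 40 N, if the wrist force passes 120 N, or if a joint passes its speed limit or range.

## Working session

There is one attempt and no reset: what is moved stays moved. The work goes in short steps, Python scripts to look and compute and a tool call to move; the robot and the scene stay as the last step left them, time stands still between calls to the robot, and variables do not carry over. Pictures are saved under pics/ and viewed, and the job is handed in when it is done.

Besides the shell and the picture viewer there is one more tool, called after "Emit:" as name(argument=value, ...) on one line, values as JSON. arm_command: Moves the arm, as the interface text tells. Its arguments: {"type":"object","properties":{"plan":{"type":"array"}},"required":["plan"]}

```bash
ls; mkdir -p pics; python3 - <<'E'
from plant import readout, imaging, bot
import cv2
o=readout.get_obs();print(o)
for n in("side","top"):
    cv2.imwrite(f"pics/{n}0.png",imaging.capture(n));print(n,imaging.get_calibration(n))
print(imaging.get_calibration("wrist"))
E
```

```text
pics
{'time': 0.0, 'joint_positions': array([ 1.06602746e+00,  3.42765534e-01,  1.52502638e+00,  8.64781607e-07,
        1.27539676e+00, -1.45962523e-01]), 'dq': array([-9.26487167e-04,  4.91891427e-04, -6.58077347e-04, -4.66440361e-05,
       -2.72507122e-05,  9.30722597e-04]), 'tau': array([ 2.35658053e-04, -4.31244636e+01, -2.44223374e+01,  7.19522615e-02,
        5.58570900e-02, -1.06015680e-04]), 'tool_pos': array([184.13383725, 491.24800652, 248.01945257]), 'tcp_rot': array([ 2.99511201,  1.56920031, -2.07608356]), 'contact_force': array([-0.11247139, -0.00439895,  0.10717274]), 'moment': array([ 0.0075259 , -0.08916861, -0.11410891]), 'grip_width': 92.22256323155676}
side {'fx': 407.0081962675989, 'fy': 407.0081962675989, 'cx': 279.5755509298867, 'cy': 211.77051448495394, 'position': array([ 122.94546113, -507.36081539,  912.65620411]), 'rotation': array([ 0.66416387,  0.00862069, -0.65037653])}
top {'fx': 521.3532018133233, 'fy': 521.3532018133233, 'cx': 280.89004197352597, 'cy': 211.40638396450078, 'position': array([ 369.95820146,    7.11779807, 1329.93862857]), 'rotation': array([ 1.25294851e-01,  1.33270750e-03, -1.56310695e+00])}
{'fx': 325.19226210127806, 'fy': 325.19226210127806, 'cx': 281.4356446627819, 'cy': 210.41854491536273, 'mount': array([[ 3.74457241e-04,  3.03747788e-01, -9.52752403e-01,
        -1.35881518e+02],
       [ 2.78277539e-04,  9.52752401e-01,  3.03747897e-01,
         8.23835420e+01],
       [ 9.99999891e-01, -3.78870193e-04,  2.72238849e-04,
        -1.41417317e+00],
       [ 0.00000000e+00,  0.00000000e+00,  0.00000000e+00,
         1.00000000e+00]])}
```

View pics/side0.png

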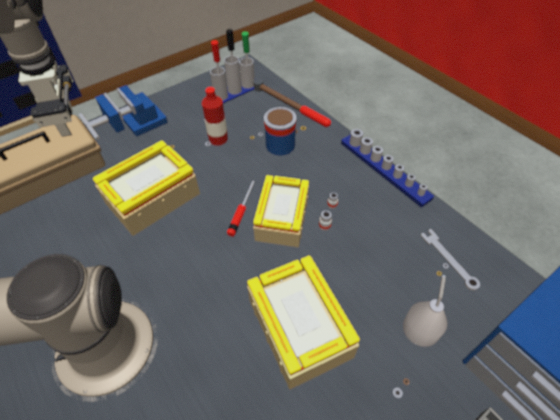

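View pics/top0.png

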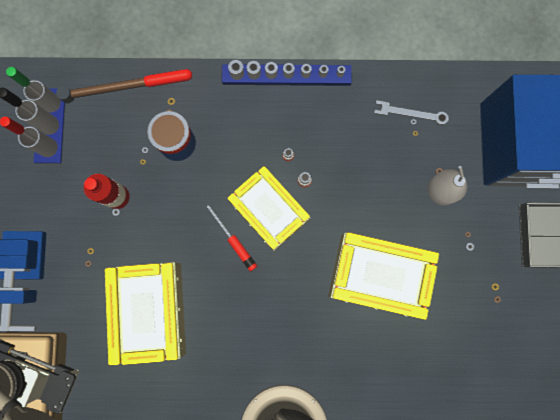

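Three yellow-rimmed tubs appear in the top view, at about (268,207), (385,276) and (143,313). I'll measure each rim on the plane z = 82 mm and take an enlarged crop of the likely one, (268,207), which has the sockets and screwdriver beside it.

```bash
cat > h.py <<'E'
import numpy as np, cv2
from scipy.spatial.transform import Rotation as R
from plant import readout, imaging, bot
def cam(n):
    c=imaging.get_calibration(n); return c, R.from_euler('xyz',c['rotation']).as_matrix(), np.array(c['position'])
def ray(n,uv):
    c,M,p=cam(n); uv=np.atleast_2d(uv).astype(float)
    d=np.c_[(uv[:,0]-c['cx'])/c['fx'],-(uv[:,1]-c['cy'])/c['fy'],-np.ones(len(uv))]
    return p,d@M.T
def plane(n,uv,z):
    p,d=ray(n,uv); return (p+d*((z-p[2])/d[:,2])[:,None])[:,:2]
def proj(n,P):
    c,M,p=cam(n); q=(np.atleast_2d(P)-p)@M
    return np.c_[c['cx']+c['fx']*q[:,0]/-q[:,2], c['cy']-c['fy']*q[:,1]/-q[:,2]]
E
python3 - <<'E'
from h import *
for n in("top","side"):
    im=cv2.imread(f"pics/{n}0.png");hsv=cv2.cvtColor(im,cv2.COLOR_BGR2HSV)
    m=cv2.inRange(hsv,(24,150,90),(36,255,255))
    m=cv2.morphologyEx(m,cv2.MORPH_CLOSE,np.ones((5,5)))
    cs,_=cv2.findContours(m,cv2.RETR_EXTERNAL,cv2.CHAIN_APPROX_NONE)
    for c in cs:
        if cv2.contourArea(c)<800: continue
        w=plane(n,c[:,0],82).astype(np.float32)
        r=cv2.minAreaRect(w); print(n,c[:,0].mean(0),r)
im=cv2.imread("pics/top0.png")[130:280,180:350];cv2.imwrite("pics/crop0.png",cv2.resize(im,None,fx=4,fy=4,interpolation=cv2.INTER_CUBIC))
im=cv2.imread("pics/side0.png")[160:260,215:355];cv2.imwrite("pics/crop1.png",cv2.resize(im,None,fx=5,fy=5,interpolation=cv2.INTER_CUBIC))
E
```

```text
top [140.46604938 313.84876543] ((283.3492126464844, 339.08624267578125), (227.82559204101562, 162.1333465576172), 5.096058368682861)
top [385.88461538 275.69551282] ((376.4214172363281, -240.26824951171875), (228.10179138183594, 160.8170623779297), 77.47477722167969)
top [267.97849462 207.34408602] ((537.6739501953125, 40.8692626953125), (169.80416870117188, 120.26458740234375), 42.22978210449219)
side [301.15533981 314.23624595] ((383.7536315917969, -227.52825927734375), (232.08738708496094, 163.48898315429688), 77.67823791503906)
side [281.44505495 202.99450549] ((537.311279296875, 39.10639953613281), (174.5819549560547, 120.9485092163086), 42.3675537109375)
side [142.18269231 175.59615385] ((291.1173095703125, 355.0938415527344), (233.15365600585938, 172.30149841308594), 5.213103294372559)
```

View pics/crop0.png

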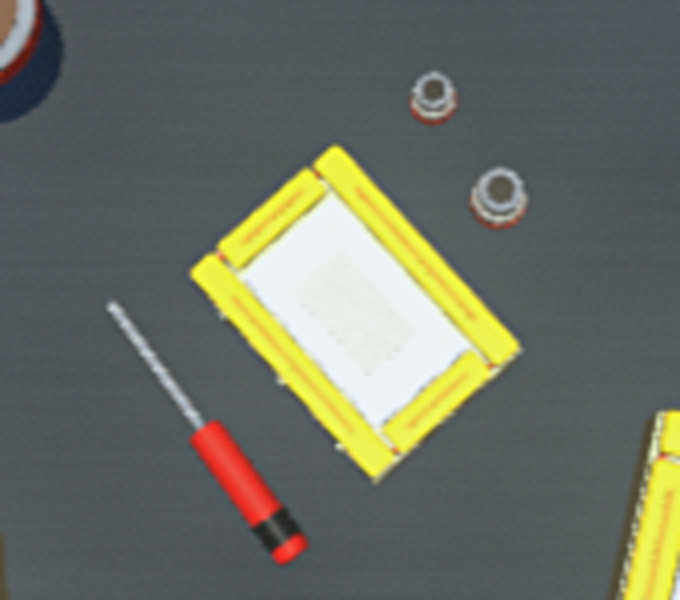

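View pics/crop1.png

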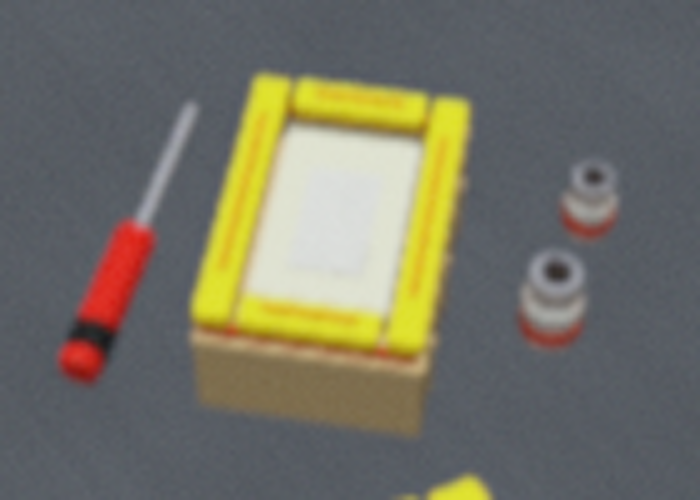

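The tub at (268,207) in the top view measures 170 x 120 mm, so it is the one meant; the other two are about 228 x 161 mm. It sits at roughly (537.5, 40.5) with its long axis at about 42°. Both crops show all four sections up, with red showing in the corner gaps. The sockets stand on the right and the screwdriver lies on the left, all lower than the rim. Next I'll work out the moves.

```bash
cat >> h.py <<'E'
C=np.array([537.5,40.3]); A=np.deg2rad(42.3)
ex=np.array([np.cos(A),np.sin(A)]); ey=np.array([-ex[1],ex[0]])
S={1:C+50*ey,2:C-75*ex,3:C-50*ey,4:C+75*ex}
def to(target_xy,ztip):
    o=readout.get_obs(); T=R.from_euler('xyz',o['tcp_rot']).as_matrix()
    t=np.array([*target_xy,ztip+22.])
    print('shift tool cm',np.round(T.T@(t-o['tool_pos'])/10,3))
E
python3 - <<'E'
from h import *
o=readout.get_obs();T=R.from_euler('xyz',o['tcp_rot']).as_matrix()
print(T.round(4)); zang=np.rad2deg(np.arctan2(T[1,2],T[0,2]));print('zangle',zang)
print(S)
for k in S: to(S[k],130)
# desired z along ex, tool x down
for s in(1,-1):
    D=np.c_[[0,0,-1.],[0,0,0],np.r_[s*ex,0]];D[:,1]=np.cross(D[:,2],D[:,0])
    print(s,R.from_matrix(T.T@D).as_rotvec())
E
```

```text
[[-7.000e-04 -9.363e-01  3.511e-01]
 [-1.200e-03  3.511e-01  9.363e-01]
 [-1.000e+00  2.000e-04 -1.400e-03]]
zangle 69.44401168200109
{1: array([503.84937432,  77.28155475]), 2: array([482.02766788, -10.17593851]), 3: array([571.15062568,   3.31844525]), 4: array([592.97233212,  90.77593851])}
shift tool cm [  9.641 -44.471 -27.526]
shift tool cm [  9.653 -45.499 -36.481]
shift tool cm [  9.645 -53.37  -32.088]
shift tool cm [  9.633 -52.342 -23.133]
1 [ 4.73752165e-01 -1.39079017e-03  1.30868596e-04]
-1 [-2.66783985e+00 -1.77908265e-04 -1.89069857e-03]
```

Emit:
arm_command(plan=[{"ty": -3.0,"tz": -1.85,"jaw": -1},{"ty": -3.0,"tz": -1.85,"jaw": -1},{"ty": -3.0,"tz": -1.85,"jaw": -1},{"ty": -3.0,"tz": -1.85,"jaw": -1},{"ty": -3.0,"tz": -1.85,"jaw": -1},{"ty": -3.0,"tz": -1.85,"jaw": -1},{"ty": -3.0,"tz": -1.85,"jaw": -1},{"ty": -3.0,"tz": -1.85,"jaw": -1},{"ty": -3.0,"tz": -1.85,"jaw": -1},{"ty": -3.0,"tz": -1.85,"jaw": -1},{"ty": -3.0,"tz": -1.85,"jaw": -1},{"ty": -3.0,"tz": -1.85,"jaw": -1},{"ty": -3.0,"tz": -1.85,"jaw": -1},{"ty": -3.0,"tz": -1.85,"jaw": -1},{"ty": -2.5,"tz": -1.6,"jaw": -1},{"wx": 0.1185,"jaw": -1},{"wx": 0.1185,"jaw": -1},{"wx": 0.1185,"jaw": -1},{"wx": 0.1185,"jaw": -1},{"jaw": -1}])

```text
invalid input at $.plan[0]: expected keys tx, ty, tz, wx, wy, wz, jaw
```

```bash
python3 - <<'E'
from h import *
o=readout.get_obs();print(o['time'],o['tool_pos'],o['tcp_rot'],o['contact_force'],o['grip_width'])
to(S[1],100)
T=R.from_euler('xyz',o['tcp_rot']).as_matrix();print(np.rad2deg(np.arctan2(T[1,2],T[0,2])))
E
```

```text
0.1 [184.16575353 491.2823278  248.11854375] [ 2.99853686  1.56941242 -2.07262193] [0.89597929 0.32631425 0.31962706] 91.98125618845216
shift tool cm [ 12.641 -44.472 -27.522]
69.44401168200109
```

All keys are required.

Emit:
arm_command(plan=[{"tx": 0,"ty": -3.0,"tz": -1.85,"wx": 0,"wy": 0,"wz": 0,"jaw": -1},{"tx": 0,"ty": -3.0,"tz": -1.85,"wx": 0,"wy": 0,"wz": 0,"jaw": -1},{"tx": 0,"ty": -3.0,"tz": -1.85,"wx": 0,"wy": 0,"wz": 0,"jaw": -1},{"tx": 0,"ty": -3.0,"tz": -1.85,"wx": 0,"wy": 0,"wz": 0,"jaw": -1},{"tx": 0,"ty": -3.0,"tz": -1.85,"wx": 0,"wy": 0,"wz": 0,"jaw": -1},{"tx": 0,"ty": -3.0,"tz": -1.85,"wx": 0,"wy": 0,"wz": 0,"jaw": -1},{"tx": 0,"ty": -3.0,"tz": -1.85,"wx": 0,"wy": 0,"wz": 0,"jaw": -1},{"tx": 0,"ty": -3.0,"tz": -1.85,"wx": 0,"wy": 0,"wz": 0,"jaw": -1},{"tx": 0,"ty": -3.0,"tz": -1.85,"wx": 0,"wy": 0,"wz": 0,"jaw": -1},{"tx": 0,"ty": -3.0,"tz": -1.85,"wx": 0,"wy": 0,"wz": 0,"jaw": -1},{"tx": 0,"ty": -3.0,"tz": -1.85,"wx": 0,"wy": 0,"wz": 0,"jaw": -1},{"tx": 0,"ty": -3.0,"tz": -1.85,"wx": 0,"wy": 0,"wz": 0,"jaw": -1},{"tx": 0,"ty": -3.0,"tz": -1.85,"wx": 0,"wy": 0,"wz": 0,"jaw": -1},{"tx": 0,"ty": -3.0,"tz": -1.85,"wx": 0,"wy": 0,"wz": 0,"jaw": -1},{"tx": 0,"ty": -2.5,"tz": -1.6,"wx": 0,"wy": 0,"wz": 0,"jaw": -1},{"tx": 0,"ty": 0,"tz": 0,"wx": 0.1185,"wy": 0,"wz": 0,"jaw": -1},{"tx": 0,"ty": 0,"tz": 0,"wx": 0.1185,"wy": 0,"wz": 0,"jaw": -1},{"tx": 0,"ty": 0,"tz": 0,"wx": 0.1185,"wy": 0,"wz": 0,"jaw": -1},{"tx": 0,"ty": 0,"tz": 0,"wx": 0.1185,"wy": 0,"wz": 0,"jaw": -1},{"tx": 0,"ty": 0,"tz": 0,"wx": 0,"wy": 0,"wz": 0,"jaw": -1}])

```text
time: 2.1
tool_pos: [504.2, 77.8, 248.4]
tcp_rot: [2.289, 1.57, 3.025]
contact_force: [-0.2, -0.4, -0.9]
grip_width: 0.0
```

```bash
python3 - <<'E'
from h import *
o=readout.get_obs();print(o['time'],o['tool_pos'],o['tcp_rot'],o['contact_force'],o['grip_width'])
to(S[1],100)
T=R.from_euler('xyz',o['tcp_rot']).as_matrix();print(T.round(4),np.rad2deg(np.arctan2(T[1,2],T[0,2])))
E
```

```text
2.1 [504.23074961  77.79676799 248.35819239] [2.28852477 1.56994575 3.02538275] [-0.22867216 -0.40198318 -0.87245591] 0.018385327446788374
shift tool cm [12.636 -0.021 -0.056]
[[-8.000e-04 -6.720e-01  7.406e-01]
 [ 1.000e-04  7.406e-01  6.720e-01]
 [-1.000e+00  6.000e-04 -6.000e-04]] 42.21886313741077
```

Aligned over section 1. I'll descend to about 90 mm at the tips and take a side picture to check.

Emit:
arm_command(plan=[{"tx": 3,"ty": 0,"tz": -0.05,"wx": 0,"wy": 0,"wz": 0,"jaw": -1},{"tx": 4,"ty": 0,"tz": 0,"wx": 0,"wy": 0,"wz": 0,"jaw": -1},{"tx": 4,"ty": 0,"tz": 0,"wx": 0,"wy": 0,"wz": 0,"jaw": -1},{"tx": 2,"ty": 0,"tz": 0,"wx": 0,"wy": 0,"wz": 0,"jaw": -1},{"tx": 0.6,"ty": 0,"tz": 0,"wx": 0,"wy": 0,"wz": 0,"jaw": -1},{"tx": 0,"ty": 0,"tz": 0,"wx": 0,"wy": 0,"wz": 0,"jaw": -1}])

```text
time: 2.7
tool_pos: [503.9, 77.5, 112.3]
tcp_rot: [2.354, 1.569, 3.094]
contact_force: [0.1, -0.4, 1.4]
grip_width: 0.5
```

```bash
python3 - <<'E'
from h import *
o=readout.get_obs();print(o['time'],o['tool_pos'],o['contact_force'])
a=imaging.capture("side")[130:280,180:380];b=imaging.capture("wrist")
cv2.imwrite("pics/s1.png",cv2.resize(a,None,fx=4,fy=4,interpolation=cv2.INTER_CUBIC));cv2.imwrite("pics/w1.png",b)
E
```

```text
2.7 [503.88274179  77.52193975 112.28868461] [ 0.10678857 -0.38520653  1.38005527]
```

View pics/s1.png

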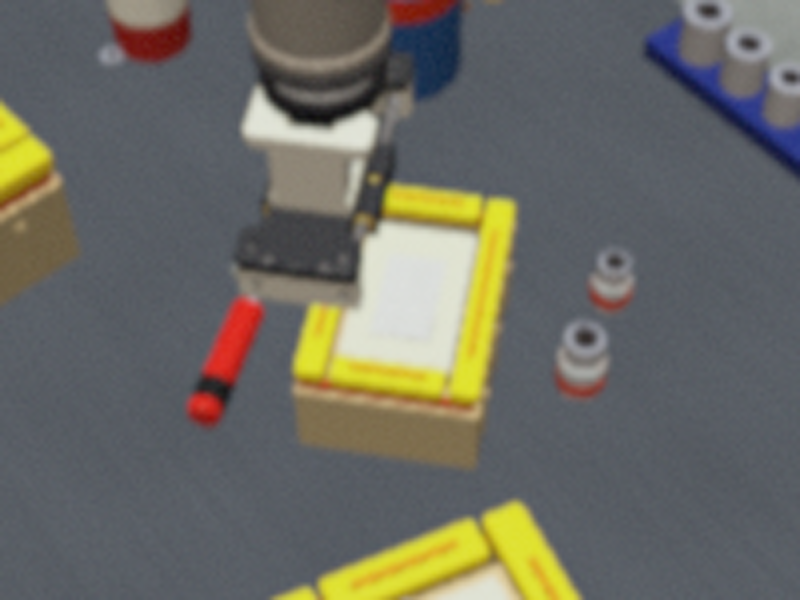

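View pics/w1.png

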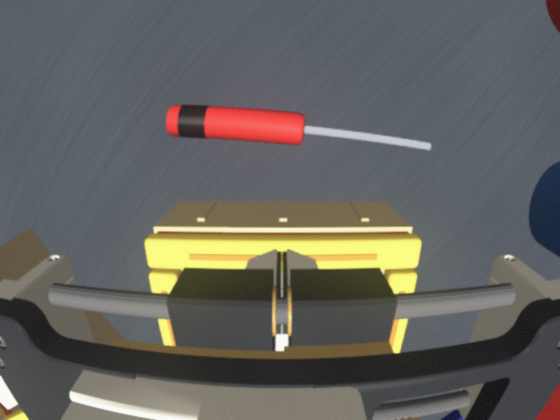

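The side view shows the closed fingers above the left long section. In the wrist view the fingertips sit mid-length on the rim, at (282,265), against a rim spanning columns 148 to 420. Now pressing gently.

Emit:
arm_command(plan=[{"tx": 0.7,"ty": 0,"tz": 0,"wx": 0,"wy": 0,"wz": 0,"jaw": -1},{"tx": 0.2,"ty": 0,"tz": 0,"wx": 0,"wy": 0,"wz": 0,"jaw": -1},{"tx": 0.1,"ty": 0,"tz": 0,"wx": 0,"wy": 0,"wz": 0,"jaw": -1},{"tx": 0.1,"ty": 0,"tz": 0,"wx": 0,"wy": 0,"wz": 0,"jaw": -1}])

```text
time: 3.2
tool_pos: [504.4, 77.5, 102.5]
tcp_rot: [-0.713, 1.57, 0.025]
contact_force: [-1.7, 1.1, 4.0]
grip_width: 0.3
```

Emit:
arm_command(plan=[{"tx": 0.1,"ty": 0,"tz": 0,"wx": 0,"wy": 0,"wz": 0,"jaw": -1},{"tx": 0.1,"ty": 0,"tz": 0,"wx": 0,"wy": 0,"wz": 0,"jaw": -1}])

```text
time: 3.4
tool_pos: [504.3, 77.5, 99.9]
tcp_rot: [-0.647, 1.57, 0.091]
contact_force: [-0.6, -0.6, -0.3]
grip_width: 0.5
```

Emit:
arm_command(plan=[{"tx": 0.1,"ty": 0,"tz": 0,"wx": 0,"wy": 0,"wz": 0,"jaw": -1},{"tx": 0.1,"ty": 0,"tz": 0,"wx": 0,"wy": 0,"wz": 0,"jaw": -1}])

```text
time: 3.6
tool_pos: [503.9, 77.5, 97.4]
tcp_rot: [2.19, 1.57, 2.928]
contact_force: [0.1, -0.1, -0.9]
grip_width: 0.7
```

Force rose to 4 N, then dropped to zero: the section seems to have clicked. I'll follow through to the stop to seat it.

Emit:
arm_command(plan=[{"tx": 0.1,"ty": 0,"tz": 0,"wx": 0,"wy": 0,"wz": 0,"jaw": -1},{"tx": 0.05,"ty": 0,"tz": 0,"wx": 0,"wy": 0,"wz": 0,"jaw": -1}])

```text
time: 3.8
tool_pos: [503.9, 77.5, 96.2]
tcp_rot: [2.273, 1.57, 3.011]
contact_force: [-2.1, 0.0, 5.1]
grip_width: 0.5
```

Emit:
arm_command(plan=[{"tx": 0.1,"ty": 0,"tz": 0,"wx": 0,"wy": 0,"wz": 0,"jaw": -1},{"tx": 0,"ty": 0,"tz": 0,"wx": 0,"wy": 0,"wz": 0,"jaw": -1}])

```text
time: 4.0
tool_pos: [504.0, 77.5, 96.2]
tcp_rot: [-0.724, 1.571, 0.014]
contact_force: [-4.1, -0.0, 10.3]
grip_width: 0.3
```

Section 1 is shut: hard contact at tip height 74.2 mm, 10 N. Lifting and moving to section 2 (tool −z 75 mm, −y 50 mm).

Emit:
arm_command(plan=[{"tx": -1,"ty": 0,"tz": 0,"wx": 0,"wy": 0,"wz": 0,"jaw": -1},{"tx": -1.5,"ty": 0,"tz": 0,"wx": 0,"wy": 0,"wz": 0,"jaw": -1},{"tx": 0,"ty": -1.5,"tz": -2.25,"wx": 0,"wy": 0,"wz": 0,"jaw": -1},{"tx": 0,"ty": -2,"tz": -3,"wx": 0,"wy": 0,"wz": 0,"jaw": -1},{"tx": 0,"ty": -1.5,"tz": -2.25,"wx": 0,"wy": 0,"wz": 0,"jaw": -1},{"tx": 0,"ty": 0,"tz": 0,"wx": 0,"wy": 0,"wz": 0,"jaw": -1}])

```text
time: 4.6
tool_pos: [481.8, -12.3, 120.6]
tcp_rot: [-2.029, 1.57, -1.294]
contact_force: [0.3, 0.5, 1.0]
grip_width: 0.3
```

```bash
python3 - <<'E'
from h import *
o=readout.get_obs();print(o['time'],o['tool_pos'],o['contact_force'],o['grip_width'])
to(S[2],82)
a=imaging.capture("side")[130:280,180:380]
cv2.imwrite("pics/s2.png",cv2.resize(a,None,fx=4,fy=4,interpolation=cv2.INTER_CUBIC))
cv2.imwrite("pics/w2.png",imaging.capture("wrist"))
E
```

```text
4.6 [481.8458497  -12.2720031  120.57808551] [0.30644062 0.51125093 1.04649728] 0.2795446378487848
shift tool cm [1.658 0.144 0.154]
```

View pics/s2.png

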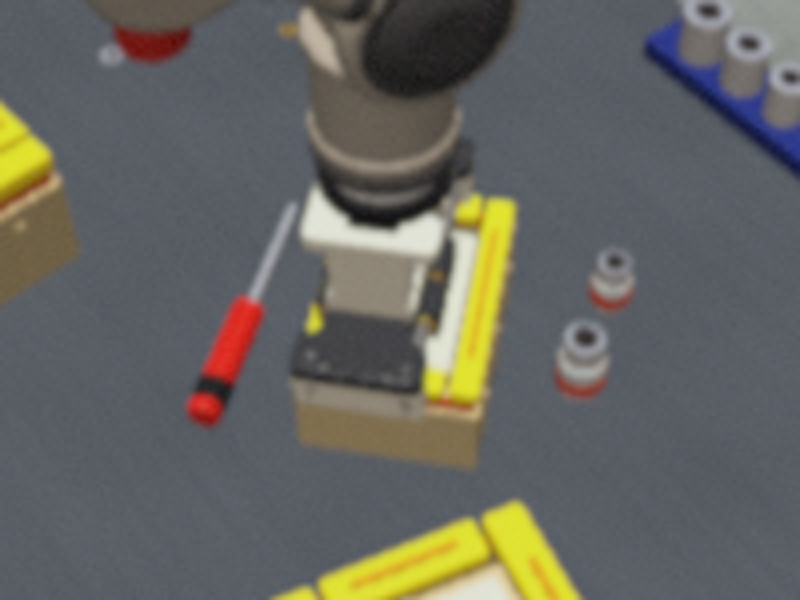

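View pics/w2.png

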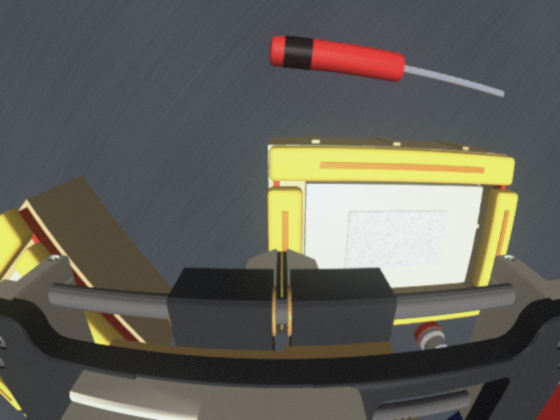

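In the wrist view section 1 is down, with no red below it. The fingertips at (282,262) sit over section 2 (columns 268 to 303), about 1.5 mm toward the outside, so I'll correct that and press.

Emit:
arm_command(plan=[{"tx": 0,"ty": 0.15,"tz": 0.15,"wx": 0,"wy": 0,"wz": 0,"jaw": -1},{"tx": 1,"ty": 0,"tz": 0,"wx": 0,"wy": 0,"wz": 0,"jaw": -1},{"tx": 0.4,"ty": 0,"tz": 0,"wx": 0,"wy": 0,"wz": 0,"jaw": -1},{"tx": 0.2,"ty": 0,"tz": 0,"wx": 0,"wy": 0,"wz": 0,"jaw": -1},{"tx": 0.1,"ty": 0,"tz": 0,"wx": 0,"wy": 0,"wz": 0,"jaw": -1}])

```text
time: 5.2
tool_pos: [481.9, -7.0, 102.9]
tcp_rot: [1.811, 1.569, 2.549]
contact_force: [-3.1, 2.9, 5.2]
grip_width: 0.5
```

Emit:
arm_command(plan=[{"tx": 0.1,"ty": 0,"tz": 0,"wx": 0,"wy": 0,"wz": 0,"jaw": -1},{"tx": 0.1,"ty": 0,"tz": 0,"wx": 0,"wy": 0,"wz": 0,"jaw": -1}])

```text
time: 5.4
tool_pos: [482.2, -7.4, 101.1]
tcp_rot: [1.685, 1.57, 2.423]
contact_force: [-1.0, 1.0, 1.1]
grip_width: 0.3
```

Emit:
arm_command(plan=[{"tx": 0.1,"ty": 0,"tz": 0,"wx": 0,"wy": 0,"wz": 0,"jaw": -1},{"tx": 0.1,"ty": 0,"tz": 0,"wx": 0,"wy": 0,"wz": 0,"jaw": -1}])

```text
time: 5.6
tool_pos: [482.5, -8.0, 99.0]
tcp_rot: [-1.456, 1.57, -0.718]
contact_force: [0.2, -0.1, -0.5]
grip_width: 0.3
```

Emit:
arm_command(plan=[{"tx": 0.1,"ty": 0,"tz": 0,"wx": 0,"wy": 0,"wz": 0,"jaw": -1},{"tx": 0.1,"ty": 0,"tz": 0,"wx": 0,"wy": 0,"wz": 0,"jaw": -1}])

```text
time: 5.8
tool_pos: [482.4, -8.0, 97.1]
tcp_rot: [-1.099, 1.571, -0.361]
contact_force: [0.2, 0.8, -0.9]
grip_width: 0.9
```

Emit:
arm_command(plan=[{"tx": 0.1,"ty": 0,"tz": 0,"wx": 0,"wy": 0,"wz": 0,"jaw": -1},{"tx": 0.05,"ty": 0,"tz": 0,"wx": 0,"wy": 0,"wz": 0,"jaw": -1}])

```text
time: 6.0
tool_pos: [482.4, -7.9, 96.1]
tcp_rot: [-1.082, 1.57, -0.344]
contact_force: [-2.8, -0.7, 9.5]
grip_width: 0.7
```

Emit:
arm_command(plan=[{"tx": 0.1,"ty": 0,"tz": 0,"wx": 0,"wy": 0,"wz": 0,"jaw": -1},{"tx": 0,"ty": 0,"tz": 0,"wx": 0,"wy": 0,"wz": 0,"jaw": -1}])

```text
time: 6.2
tool_pos: [482.4, -7.9, 96.1]
tcp_rot: [-1.051, 1.57, -0.313]
contact_force: [-5.3, -0.0, 13.9]
grip_width: 0.2
```

Section 2 is down: solid contact at 74.1 mm. Next, section 3.

Emit:
arm_command(plan=[{"tx": -1,"ty": 0,"tz": 0,"wx": 0,"wy": 0,"wz": 0,"jaw": -1},{"tx": -1.5,"ty": 0,"tz": 0,"wx": 0,"wy": 0,"wz": 0,"jaw": -1},{"tx": 0,"ty": -1.5,"tz": 2.2,"wx": 0,"wy": 0,"wz": 0,"jaw": -1},{"tx": 0,"ty": -2,"tz": 3,"wx": 0,"wy": 0,"wz": 0,"jaw": -1},{"tx": 0,"ty": -1.6,"tz": 2.1,"wx": 0,"wy": 0,"wz": 0,"jaw": -1},{"tx": 0,"ty": 0,"tz": 0,"wx": 0,"wy": 0,"wz": 0,"jaw": -1},{"tx": 0,"ty": 0,"tz": 0,"wx": 0,"wy": 0,"wz": 0,"jaw": -1}])

```text
time: 6.9
tool_pos: [570.3, 3.6, 119.3]
tcp_rot: [2.252, 1.57, 2.991]
contact_force: [-1.1, -0.5, 0.3]
grip_width: 0.3
```

```bash
python3 - <<'E'
from h import *
o=readout.get_obs();print(o['time'],o['tool_pos'],o['contact_force'],o['grip_width'])
to(S[3],82)
cv2.imwrite("pics/w3.png",imaging.capture("wrist"))
a=imaging.capture("side")[130:280,180:380]
cv2.imwrite("pics/s3.png",cv2.resize(a,None,fx=4,fy=4,interpolation=cv2.INTER_CUBIC))
E
```

```text
6.9 [570.27871584   3.64614267 119.31595718] [-1.08388844 -0.5370048   0.25576511] 0.2692500645038845
shift tool cm [ 1.531 -0.084  0.044]
```

View pics/w3.png

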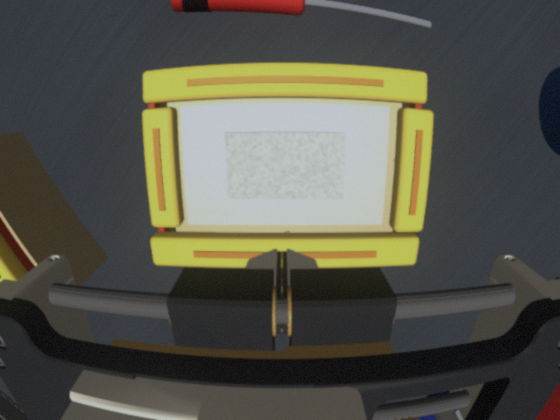

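View pics/s3.png

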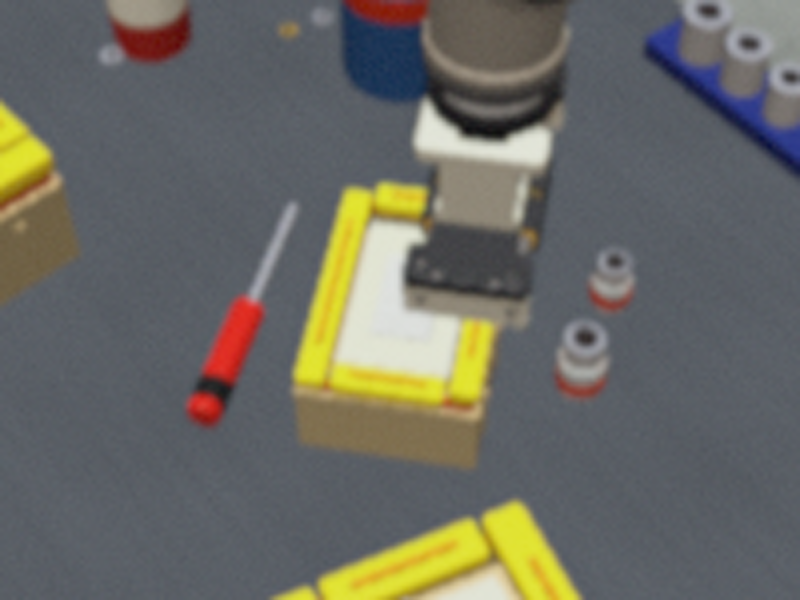

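The wrist view shows sections 1 and 2 down and sections 3 and 4 still up. The fingertips at (282,258) are over section 3 (rows 233 to 268), and the tub has not moved. Pressing section 3.

Emit:
arm_command(plan=[{"tx": 0.6,"ty": -0.05,"tz": 0.05,"wx": 0,"wy": 0,"wz": 0,"jaw": -1},{"tx": 0.6,"ty": 0,"tz": 0,"wx": 0,"wy": 0,"wz": 0,"jaw": -1},{"tx": 0.3,"ty": 0,"tz": 0,"wx": 0,"wy": 0,"wz": 0,"jaw": -1},{"tx": 0.1,"ty": 0,"tz": 0,"wx": 0,"wy": 0,"wz": 0,"jaw": -1}])

```text
time: 7.4
tool_pos: [570.7, 3.5, 103.5]
tcp_rot: [2.328, 1.569, 3.066]
contact_force: [-3.8, -1.0, 6.8]
grip_width: 0.3
```

Emit:
arm_command(plan=[{"tx": 0.1,"ty": 0,"tz": 0,"wx": 0,"wy": 0,"wz": 0,"jaw": -1},{"tx": 0.1,"ty": 0,"tz": 0,"wx": 0,"wy": 0,"wz": 0,"jaw": -1}])

```text
time: 7.6
tool_pos: [570.7, 3.5, 101.9]
tcp_rot: [2.396, 1.57, 3.134]
contact_force: [-3.0, 0.1, 3.1]
grip_width: 0.5
```

Emit:
arm_command(plan=[{"tx": 0.1,"ty": 0,"tz": 0,"wx": 0,"wy": 0,"wz": 0,"jaw": -1},{"tx": 0.1,"ty": 0,"tz": 0,"wx": 0,"wy": 0,"wz": 0,"jaw": -1}])

```text
time: 7.8
tool_pos: [571.5, 3.6, 99.6]
tcp_rot: [-0.537, 1.57, 0.201]
contact_force: [-0.1, 0.7, 0.2]
grip_width: 0.4
```

Emit:
arm_command(plan=[{"tx": 0.1,"ty": 0,"tz": 0,"wx": 0,"wy": 0,"wz": 0,"jaw": -1},{"tx": 0.1,"ty": 0,"tz": 0,"wx": 0,"wy": 0,"wz": 0,"jaw": -1}])

```text
time: 8.0
tool_pos: [571.5, 3.6, 97.5]
tcp_rot: [-0.143, 1.571, 0.595]
contact_force: [-0.5, 0.4, 0.2]
grip_width: 0.6
```

Emit:
arm_command(plan=[{"tx": 0.1,"ty": 0,"tz": 0,"wx": 0,"wy": 0,"wz": 0,"jaw": -1},{"tx": 0.05,"ty": 0,"tz": 0,"wx": 0,"wy": 0,"wz": 0,"jaw": -1}])

```text
time: 8.2
tool_pos: [571.4, 3.5, 96.3]
tcp_rot: [-0.068, 1.571, 0.67]
contact_force: [-2.0, -1.1, 4.8]
grip_width: 0.6
```

Emit:
arm_command(plan=[{"tx": 0.1,"ty": 0,"tz": 0,"wx": 0,"wy": 0,"wz": 0,"jaw": -1},{"tx": 0,"ty": 0,"tz": 0,"wx": 0,"wy": 0,"wz": 0,"jaw": -1}])

```text
time: 8.4
tool_pos: [571.4, 3.5, 96.2]
tcp_rot: [-0.802, 1.57, -0.064]
contact_force: [-3.2, -0.2, 7.4]
grip_width: 0.4
```

Emit:
arm_command(plan=[{"tx": -1,"ty": 0,"tz": 0,"wx": 0,"wy": 0,"wz": 0,"jaw": -1},{"tx": -1.5,"ty": 0,"tz": 0,"wx": 0,"wy": 0,"wz": 0,"jaw": -1},{"tx": 0,"ty": 1.5,"tz": 2.2,"wx": 0,"wy": 0,"wz": 0,"jaw": -1},{"tx": 0,"ty": 2,"tz": 3,"wx": 0,"wy": 0,"wz": 0,"jaw": -1},{"tx": 0,"ty": 1.5,"tz": 2.25,"wx": 0,"wy": 0,"wz": 0,"jaw": -1},{"tx": 0,"ty": 0,"tz": 0,"wx": 0,"wy": 0,"wz": 0,"jaw": -1},{"tx": 0,"ty": 0,"tz": 0,"wx": 0,"wy": 0,"wz": 0,"jaw": -1}])

```text
time: 9.1
tool_pos: [592.8, 91.0, 120.4]
tcp_rot: [-1.861, 1.571, -1.122]
contact_force: [0.1, -0.7, -0.1]
grip_width: 0.5
```

```bash
python3 - <<'E'
from h import *
o=readout.get_obs();print(o['time'],o['tool_pos'],o['contact_force'],o['grip_width'])
to(S[4],82)
cv2.imwrite("pics/w4.png",imaging.capture("wrist"))
E
```

```text
9.1 [592.80385256  90.96798916 120.38384879] [ 0.11755424 -0.68152461 -0.09788591] 0.4761410140149717
shift tool cm [ 1.638 -0.025 -0.   ]
```

View pics/w4.png

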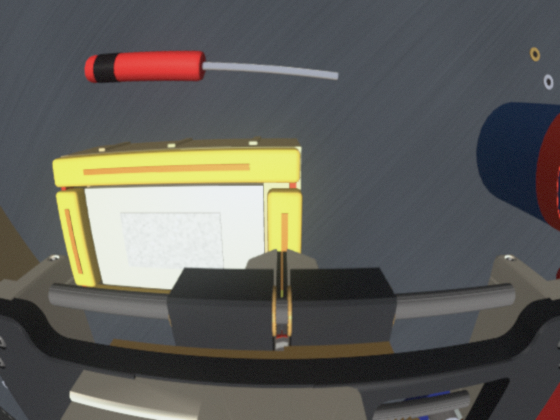

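The fingertips at (282,258) are over section 4 (columns 268 to 300). The paint tin is 117 mm high, and the gripper body bottoms out at about 140 mm, so it clears. Pressing section 4.

Emit:
arm_command(plan=[{"tx": 0.6,"ty": 0,"tz": 0,"wx": 0,"wy": 0,"wz": 0,"jaw": -1},{"tx": 0.6,"ty": 0,"tz": 0,"wx": 0,"wy": 0,"wz": 0,"jaw": -1},{"tx": 0.4,"ty": 0,"tz": 0,"wx": 0,"wy": 0,"wz": 0,"jaw": -1},{"tx": 0.1,"ty": 0,"tz": 0,"wx": 0,"wy": 0,"wz": 0,"jaw": -1}])

```text
time: 9.55
tool_pos: [592.5, 89.9, 102.8]
tcp_rot: [2.798, 1.57, -2.748]
contact_force: [-2.3, -1.0, 4.2]
grip_width: 0.2
```

Emit:
arm_command(plan=[{"tx": 0.1,"ty": 0,"tz": 0,"wx": 0,"wy": 0,"wz": 0,"jaw": -1},{"tx": 0.1,"ty": 0,"tz": 0,"wx": 0,"wy": 0,"wz": 0,"jaw": -1}])

```text
time: 9.75
tool_pos: [592.9, 90.4, 101.5]
tcp_rot: [-0.936, 1.57, -0.198]
contact_force: [-0.7, -0.8, 2.4]
grip_width: 0.2
```

Emit:
arm_command(plan=[{"tx": 0.1,"ty": 0,"tz": 0,"wx": 0,"wy": 0,"wz": 0,"jaw": -1},{"tx": 0.1,"ty": 0,"tz": 0,"wx": 0,"wy": 0,"wz": 0,"jaw": -1}])

```text
time: 9.95
tool_pos: [592.9, 90.9, 99.0]
tcp_rot: [0.459, 1.57, 1.197]
contact_force: [-0.9, 0.6, 0.6]
grip_width: 0.1
```

Emit:
arm_command(plan=[{"tx": 0.1,"ty": 0,"tz": 0,"wx": 0,"wy": 0,"wz": 0,"jaw": -1},{"tx": 0.1,"ty": 0,"tz": 0,"wx": 0,"wy": 0,"wz": 0,"jaw": -1}])

```text
time: 10.15
tool_pos: [592.8, 90.8, 96.9]
tcp_rot: [1.575, 1.57, 2.313]
contact_force: [1.0, 0.1, 0.5]
grip_width: 0.2
```

Emit:
arm_command(plan=[{"tx": 0.1,"ty": 0,"tz": 0,"wx": 0,"wy": 0,"wz": 0,"jaw": -1},{"tx": 0.05,"ty": 0,"tz": 0,"wx": 0,"wy": 0,"wz": 0,"jaw": -1}])

```text
time: 10.35
tool_pos: [592.8, 90.8, 96.2]
tcp_rot: [0.088, 1.571, 0.826]
contact_force: [-3.0, 0.4, 7.8]
grip_width: 0.3
```

Emit:
arm_command(plan=[{"tx": 0.1,"ty": 0,"tz": 0,"wx": 0,"wy": 0,"wz": 0,"jaw": -1},{"tx": 0,"ty": 0,"tz": 0,"wx": 0,"wy": 0,"wz": 0,"jaw": -1}])

```text
time: 10.55
tool_pos: [592.8, 90.8, 96.2]
tcp_rot: [-0.551, 1.57, 0.187]
contact_force: [-4.6, 0.8, 10.5]
grip_width: 0.5
```

All four have clicked. Now lifting away and parking the hand to the side.

Emit:
arm_command(plan=[{"tx": -1,"ty": 0,"tz": 0,"wx": 0,"wy": 0,"wz": 0,"jaw": -1},{"tx": -2,"ty": 0,"tz": 0,"wx": 0,"wy": 0,"wz": 0,"jaw": -1},{"tx": -3,"ty": 0,"tz": 0,"wx": 0,"wy": 0,"wz": 0,"jaw": -1},{"tx": -3,"ty": 0,"tz": 0,"wx": 0,"wy": 0,"wz": 0,"jaw": -1},{"tx": -3,"ty": 0,"tz": 0,"wx": 0,"wy": 0,"wz": 0,"jaw": -1},{"tx": -3,"ty": 0,"tz": 0,"wx": 0,"wy": 0,"wz": 0,"jaw": -1},{"tx": 0,"ty": 3,"tz": 0,"wx": 0,"wy": 0,"wz": 0,"jaw": -1},{"tx": 0,"ty": 3,"tz": 0,"wx": 0,"wy": 0,"wz": 0,"jaw": -1},{"tx": 0,"ty": 3,"tz": 0,"wx": 0,"wy": 0,"wz": 0,"jaw": -1},{"tx": 0,"ty": 3,"tz": 0,"wx": 0,"wy": 0,"wz": 0,"jaw": -1},{"tx": 0,"ty": 3,"tz": 0,"wx": 0,"wy": 0,"wz": 0,"jaw": -1},{"tx": 0,"ty": 3,"tz": 0,"wx": 0,"wy": 0,"wz": 0,"jaw": -1},{"tx": 0,"ty": 3,"tz": 0,"wx": 0,"wy": 0,"wz": 0,"jaw": -1},{"tx": 0,"ty": 3,"tz": 0,"wx": 0,"wy": 0,"wz": 0,"jaw": -1},{"tx": 0,"ty": 3,"tz": 0,"wx": 0,"wy": 0,"wz": 0,"jaw": -1},{"tx": 0,"ty": 3,"tz": 0,"wx": 0,"wy": 0,"wz": 0,"jaw": -1},{"tx": 0,"ty": 3,"tz": 0,"wx": 0,"wy": 0,"wz": 0,"jaw": -1},{"tx": 0,"ty": 2,"tz": 0,"wx": 0,"wy": 0,"wz": 0,"jaw": -1},{"tx": 0,"ty": 0,"tz": 0,"wx": 0,"wy": 0,"wz": 0,"jaw": -1},{"tx": 0,"ty": 0,"tz": 0,"wx": 0,"wy": 0,"wz": 0,"jaw": -1}])

```text
time: 12.55
tool_pos: [357.4, 349.6, 245.0]
tcp_rot: [-0.641, 1.57, 0.098]
contact_force: [0.0, 0.4, 0.4]
grip_width: 0.4
```

```bash
python3 - <<'E'
from h import *
o=readout.get_obs();print(o['time'],o['tool_pos'],o['contact_force'])
for n in("top","side"):
    im=imaging.capture(n); cv2.imwrite(f"pics/{n}9.png",im);hsv=cv2.cvtColor(im,cv2.COLOR_BGR2HSV)
    m=cv2.inRange(hsv,(24,150,90),(36,255,255))
    m=cv2.morphologyEx(m,cv2.MORPH_CLOSE,np.ones((5,5)))
    cs,_=cv2.findContours(m,cv2.RETR_EXTERNAL,cv2.CHAIN_APPROX_NONE)
    for c in cs:
        if cv2.contourArea(c)<800: continue
        r=cv2.minAreaRect(plane(n,c[:,0],74).astype(np.float32)); print(n,c[:,0].mean(0),r)
im=cv2.imread("pics/side9.png")[160:260,215:355];cv2.imwrite("pics/crop9.png",cv2.resize(im,None,fx=5,fy=5,interpolation=cv2.INTER_CUBIC))
E
```

```text
12.55 [357.44570533 349.60506995 244.99750906] [0.00386389 0.36188063 0.42913435]
top [159.12048193 307.54518072] ((284.7544860839844, 321.8349304199219), (229.70738220214844, 125.13742065429688), 5.517214298248291)
top [385.88141026 275.69551282] ((376.463134765625, -241.85403442382812), (229.5642547607422, 161.84783935546875), 77.4751205444336)
top [268.60655738 208.02185792] ((537.6282348632812, 40.85462188720703), (170.06741333007812, 120.04820251464844), 42.300716400146484)
side [300.97741935 314.11612903] ((386.0738525390625, -224.75997924804688), (234.18971252441406, 164.88868713378906), 77.50618743896484)
side [281.66850829 204.8839779 ] ((537.1129150390625, 38.58660888671875), (175.336181640625, 121.4935073852539), 42.31157684326172)
side [141.94202899 175.60869565] ((292.7093505859375, 363.7026062011719), (235.3991241455078, 173.3534393310547), 5.213094234466553)
```

View pics/crop9.png

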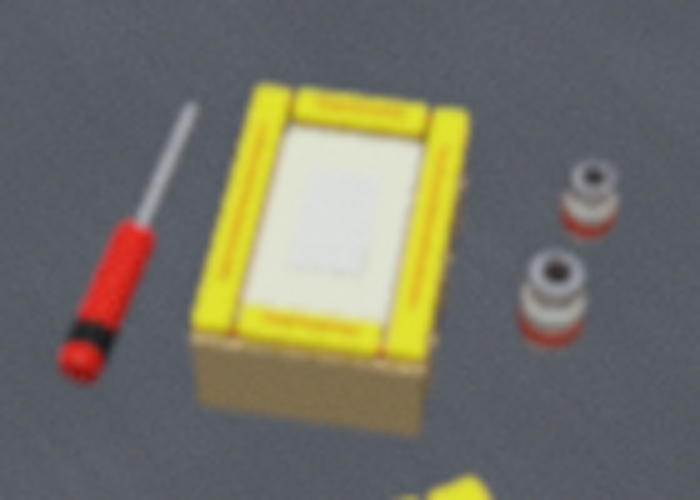

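View pics/top9.png

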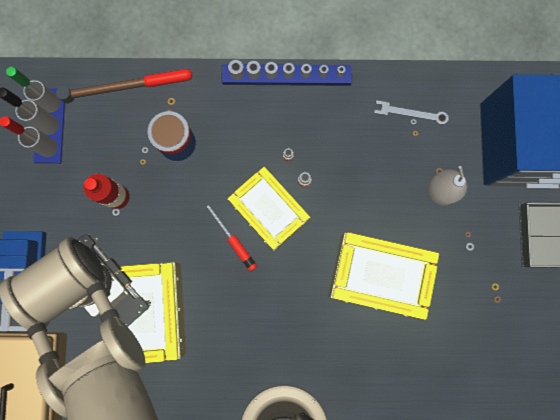

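The crop shows all four sections flush with the sides and the red bands covered. At z = 74 mm the rim measures 170.1 x 120.0 mm, and its centre and angle are unchanged (537.6, 40.9, 42.3°). The sockets and screwdriver are where they were. Handing in.

```bash
python3 -c "
from plant import bot
print(bot.close_job())"
```

```text
the job is handed in; nothing more can be done
None
```

All four lid sections of the 170 x 120 mm tub are shut. I pressed them one after another with closed fingertips: left long side, near short side, right long side, far short side. I then parked the hand clear of everything and handed in after about 12.6 s of robot time.

- **Pressing:** at each section the force rose, dropped off at the click, then met a hard stop with the tips at about 74 mm. The highest force along any axis in the readings was about 14 N.
- **After the last press:** the pictures show the red bands covered. In the top view the rim at z = 74 mm measures 170.1 x 120.0 mm. The tub centre (537.6, 40.9 mm) and angle (42.3°) moved less than 0.1 mm and 0.1° from the start.
- **Bystanders:** the sockets, screwdriver, tin and cans look unmoved, and the hand reads no contact.
- **Disagreements:**
  - The side camera gives the rim about 5 mm longer, and its centre about 2 mm off; it differed the same way at the start.
  - On section 2 the fingertips were about 2 mm off the section's centre in y, which made no difference to the press.
  - The first move call was refused because of missing keys, so nothing moved.

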